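# Re-range a bench photometer with its supply isolated

## Robot

A 7-joint arm with a two-finger parallel gripper is mounted at the origin on the work surface. World frame = base frame: x ahead of the robot, y to its left, z up, the work surface at z = 0. Lengths are in mm, angles in rad, forces in N, time in s.
With the tool pointing down it reaches from about 425 to 800 mm from the base axis. Payload 8.3 kg.
Tool frame: the origin (TCP) lies midway between the tips of the shut fingers; the grasp point (between the pads) lies 19 mm behind it; z points along the fingers, y is the line along which they close (so a half turn about z gives the same grasp; the last joint's range is limited). The gripper opens to 85 mm and grips with 20 to 120 N. Pads are 22 mm wide; open, the fingers measure 114 mm over their backs; the gripper's body (76 mm by 85 mm) begins 54 mm behind the grasp point. The pads swing forward as they close: fully open they stand 13 mm farther back than shut.
Start: joints at [1.041, 0.383, 0.016, 1.37, -0.006, 1.388, -0.046], TCP at [281.302, -558.096, 210.079] pointing down, gripper open.
Joint ranges: [-2.95, 2.95], [-0.25, 2.06], [-1.52, 1.56], [0.18, 2.33], [-1.44, 4.58], [0.02, 2.06], [-3.01, 3.01]. Speed limits (rad/s): [2.39, 2.39, 3.01, 3.01, 3.14, 3.14, 3.14].

## Interface

Orientations are given as [roll, pitch, yaw] about the fixed x, y, z axes, in that order (R = Rz(yaw) Ry(pitch) Rx(roll)).
In Python, from bench import observe, imaging, job gives the robot as it stands. The module is installed in compiled form; this text tells all that it offers.
- The arm moves only by the tool carry_out, never from a script. Its argument "steps" is a list that holds one entry, the list of rows, each a list of 5 numbers: the closure, from 0 (fully open) to 1 (shut), then the shift along the tool's x, y, z in m, then the turn about the tool's z in units of 6 degrees (1.0 is 6 degrees). A call has 1 to 5 rows; each row shifts and turns the commanded pose from where the row before left it, along the tool's axes as they then stand; what a row does not reach is not made up. A row lasts 1/10 s, in which the tool goes at most 50 mm and 8.59 degrees, less where a joint would pass 70% of its speed; a pose out of reach is approached as far as the arm can. A call with a gripper value outside its range is refused whole. The fingers move at their own pace and stop on an object; the grip force is fixed at half the most. Time passes only in rows, so rows that do not move let the fingers close. It gives the time, the measured TCP pose, the force, the opening and the grip force at its end, in the units of the state.
- observe(): the state, without advancing time (a new reading comes with each control period).
- imaging.snapshot(name): name is "side" or "top" or "wrist"; returns (picture, depth): 480x640x3 uint8, blue, green, red; 480x640 float32, mm along the optical axis (not along the pixel's ray), 0 where there is no reading.
- imaging.camera_info(name): a dict with "fov_y" (degrees; the focal length in pixels is half the picture's height over the tangent of half this angle, whatever the lens; pixels are square), "cx", "cy" (the principal point, pixels), "rvec" (rotation vector, rad) and "tvec" (3), from world to camera coordinates, as OpenCV has them; the wrist camera has in their place "tool_from_camera" (4x4, takes a point from camera to tool coordinates, whose origin is the TCP and whose axes are the flange's). Camera axes: x right, y down, z forward; pixel columns grow to the right and rows downward; lengths in mm; the calibration is good to about 2 mm. A picture is of the moment at which its call begins: read the wrist's pose just before it. camera_info takes no time and is no camera call.
- job.sign_off(): hands the job in; it is judged then, once.
The state is a dict: "t": time; "qpos": joint angles; "dq": joint speeds; "joint_efforts": joint torques, N m; "tcp_pos": TCP position; "ee_rot": TCP orientation; "force": force on the tool from outside, world axes, zero at the start; "ft_torque": the same for the moment, N m; "gripper_width": opening from 0.0 (shut) to 1.0 (fully open); "grip_force": force on a finger pad.
Only numpy, scipy, OpenCV 4.12 (cv2) and the standard library are available. Lean on these libraries where they do the work, as an engineer would, in place of code of your own. Each camera call takes 0.05 s, during which the arm holds its last target. There are 200 camera calls.

## Task

The photometer must be re-ranged with its supply off: flip the wide-paddle switch off, turn the range dial anticlockwise all the way to its stop and then exactly three clicks back clockwise, then shut the light shield fully over the sample chamber. Only then flip the paddle switch on again. Leave the ball-ended stirrer switch on and the other things on the table where they are.

Things in the scene. Friction and masses are not known exactly. Their poses are not given: they have to be found in the camera images.
- isolator_box: Grey switch box of the photometer, 100 x 80 x 45 mm (x, y, z), fixed to the table; origin at the centre of its underside. Its black toggle has a wide flat paddle and pivots about the box's y axis at the centre of the box's top face (45 mm up). The top is marked with a straight black line across the -x end (on) and a small black ring at the +x end (off). It and the stirrer's box swap sides of the table.
- isolator (a joint): Paddle toggle angle, rad: 0 = on, leaning 0.45 rad from upright towards the box's -x (line); 0.9 = off, leaning 0.45 rad towards +x (ring). Over-centre: past 0.45 it snaps to the nearer end by itself; about 2 N at the tip flips it. Starts on.
- isolator_tip (a point): Top end of the paddle toggle, 56 mm from its pivot, in the middle of its width. The paddle is 32 mm wide along the box's y, 8 mm thick, and takes up the outer 32 mm of the handle; below it is a 9 mm steel stem.
- stirrer_box: The same kind of grey box, 100 x 80 x 45 mm, fixed, but its toggle is a thin rod with a 16 mm ball end. It feeds the stirrer and must be left on. Origin at the centre of its underside.
- stirrer_switch (a joint): Ball-ended toggle angle, rad: 0 = on, 0.9 = off. Starts on and must stay on.
- photometer: Grey bench photometer, 200 x 280 x 70 mm (x, y, z), fixed to the table; origin at the centre of its underside, its front (-x) turned to the robot. On its top, 70 mm up: the sample chamber with a hinged black shield in the +y half, the range dial in the -y half, and a small flat display in front of the chamber.
- lid (a joint): Opening angle of the light shield, rad: 0 = shut flat on the chamber, 1.57 = standing upright, 1.75 = limit, leaning back to +x. A stiff friction hinge: it stays where it is left, and about 1 to 1.5 N at its free edge moves it. Starts between 1.2 and 1.7.
- lid_hinge (a point): Centre of the shield's hinge line, which runs along the photometer's y, at 84 mm above the table, 47 mm behind and 70 mm to the +y of the photometer's centre. The shield is a black plate 76 mm long from the hinge to the free edge (plus a 7 mm tab), 84 mm wide and 12 mm thick; its underside contains the hinge line. Shut, it points to -x with its top at 96 mm.
- lid_edge (a point): Middle of the shield's free edge, on its outer (upper when shut) face, 76 mm from the hinge and 12 mm off the plane of its underside.
- dial (a joint): Range dial angle, rad: 0 = at its anticlockwise stop, growing clockwise seen from above up to 4.19. It clicks into rest every 0.419 rad (24 degrees), the first rest at the stop itself; between clicks it springs to the nearest one. About 0.05 N m turns it. Starts at the second to fifth click from the stop.
- dial_grip (a point): Point on the dial's vertical axis, 110 mm above the table, at mid-grip. The grip is an upright grey bar 44 mm long, 14 mm thick, its top 122 mm and its foot 90 mm above the table, on a 48 mm round skirt. Its x axis lies along the bar; the white line marks the bar's -x end, which points to the photometer's -x at the stop (long tick; a short tick for each further click).
- beaker: Loose glass beaker, 68 mm across, 85 mm high; origin at the centre of its foot. Leave it.
- meter: Loose grey handheld meter lying flat, 170 x 75 x 30 mm; origin at the centre of its underside. Leave it.
- logger: Loose black data logger standing, 60 x 35 x 95 mm; origin at the centre of its underside. Leave it.
- vial_a: Loose clear sample vial, 26 mm across, 55 mm high; origin at its foot. Leave it.
- vial_b: Loose amber sample vial, 26 mm across, 55 mm high; origin at its foot. Leave it.
- stand: Loose white cell stand, 50 x 120 mm, 42 mm high; origin at the centre of its underside. Leave it.
- reagent: Loose white reagent bottle, 60 mm across, 110 mm high; origin at its foot. Leave it.
There are look-alikes about, which are no part of the job. What is shaped like the isolator_box but blue is not meant. What is shaped like the stirrer_box but yellow is not meant.

How it is judged (in metres and radians):
On the way, in this order (a step that is already met when the one before it is completed fails the run):
1. the paddle switch is off, the stirrer switch still on (value of joint isolator above 0.78 rad and value of joint stirrer_switch below 0.3 rad), for 0.2 s.
2. with the supply off, the dial is at its anticlockwise stop (value of joint isolator above 0.78 rad and value of joint dial below 0.1 rad), for 0.1 s.
3. with the supply off, the dial rests three clicks back from the stop (value of joint isolator above 0.78 rad and value of joint dial between 1.10664 and 1.40664 rad), for 0.2 s.
4. with the supply off and the dial still on the third click, the light shield is shut (all of step 3 and value of joint lid below 0.06 rad), for 0.2 s.
5. the paddle switch is on again (value of joint isolator below 0.12 rad and value of joint lid below 0.06 rad and value of joint dial between 1.10664 and 1.40664 rad), for 0.2 s.
At the end, for the whole second after the job is handed in: The paddle switch is on (joint below 0.12 rad), the dial rests on the third click from its stop (1.257 rad, within 0.15), the light shield is shut (below 0.06 rad), the stirrer switch is still on (below 0.3 rad), and no bystander has been moved 25 mm or more (all of step 5 and value of joint stirrer_switch below 0.3 rad and velocity of joint dial between -0.05 and 0.05 rad/s); the robot touches nothing.
It fails at once if the stirrer switch is flipped (value of joint stirrer_switch above 0.4 rad).
It fails at once if another thing on the table is shifted by 25 mm or more (distance of any of beaker, meter, logger, vial_a, vial_b, stand, reagent from where it was at the start of the episode above 0.025 m).
It also fails if it takes over 72 s, if anything falls off the work surface, if the arm or the gripper's body presses on something with over 40 N, if the wrist force passes 120 N, or if a joint passes its speed limit or range.

## Working session

There is one attempt and no reset: what is moved stays moved. The work goes in short steps, Python scripts to look and compute and a tool call to move; the robot and the scene stay as the last step left them, time stands still between calls to the robot, and variables do not carry over. Pictures are saved under pics/ and viewed, at most 10 in all, crops included, and the job is handed in when it is done.

Besides the shell and the picture viewer there is one more tool, called after "Call:" as name(argument=value, ...), one argument or row to a line, values as JSON. carry_out: Moves the arm, as the interface text tells. Its arguments: {"type":"object","properties":{"steps":{"type":"array","items":{"type":"array","items":{"type":"array","items":{"type":"number"}}}}},"required":["steps"]}

```bash
mkdir -p pics; cat > h.py <<'E'
import numpy as np, cv2
from bench import observe, imaging, job
from scipy.spatial.transform import Rotation as R
def cam(n,st=None):
    i=imaging.camera_info(n); f=240/np.tan(np.radians(i['fov_y'])/2)
    if 'rvec' in i:
        Rm=cv2.Rodrigues(np.array(i['rvec'],float))[0]; t=np.array(i['tvec'],float).ravel()
        return f,i['cx'],i['cy'],Rm.T,-Rm.T@t
    st=st or observe(); T=np.array(i['tool_from_camera']); Rt=R.from_euler('xyz',st['ee_rot']).as_matrix()
    return f,i['cx'],i['cy'],Rt@T[:3,:3],Rt@T[:3,3]+np.array(st['tcp_pos'])
def ray(c,u,v,z):
    f,cx,cy,Rm,o=c; d=Rm@np.array([(u-cx)/f,(v-cy)/f,1]); return o+d*(z-o[2])/d[2]
def cloud(c,dep):
    f,cx,cy,Rm,o=c; v,u=np.mgrid[:480,:640]
    return np.stack([(u-cx)/f*dep,(v-cy)/f*dep,dep],-1)@Rm.T+o
def proj(c,p):
    f,cx,cy,Rm,o=c; q=Rm.T@(np.array(p)-o); return cx+f*q[0]/q[2],cy+f*q[1]/q[2]
E
python3 - <<'E'
from h import *
s=observe(); print({k:np.round(v,3) for k,v in s.items()})
for n in('top','side'):
    c=cam(n); p,d=imaging.snapshot(n); cv2.imwrite(f'pics/{n}0.png',p); np.savez(f'{n}0.npz',p=p,d=d)
    print(n,c[0],c[1:3],np.round(c[4]),np.round(c[3],2).tolist(),imaging.camera_info(n))
print(imaging.camera_info('wrist'))
E
```

```text
{'t': np.float64(0.0), 'qpos': array([ 1.041,  0.384,  0.016,  1.371, -0.006,  1.388, -0.046]), 'dq': array([-0.001, -0.001,  0.   ,  0.001,  0.001, -0.   ,  0.   ]), 'joint_efforts': array([ 1.0000e-03, -6.2760e+01,  8.4500e-01, -3.7182e+01,  1.6000e-02,
        1.4000e-02,  0.0000e+00]), 'tcp_pos': array([ 281.07 , -557.633,  209.074]), 'ee_rot': array([-3.14 ,  0.   ,  0.467]), 'force': array([ 0.062, -0.472,  0.291]), 'ft_torque': array([-0.002, -0.02 ,  0.027]), 'grip_force': np.float64(0.0), 'gripper_width': np.float64(1.001)}
top 497.7632225327782 (316.84065260048635, 234.8601165426253) [ 410.    9. 1338.] [[-0.0, -0.99, 0.11], [-1.0, 0.0, 0.02], [-0.02, -0.11, -0.99]] {'fov_y': 51.48272755112254, 'cx': 316.84065260048635, 'cy': 234.8601165426253, 'rvec': array([ 2.15493065, -2.1593408 ,  0.09462787]), 'tvec': array([  35.17990466,  550.42567109, 1286.40033562])}
side 596.6917616884314 (312.93983822928993, 247.73105651371463) [ 292. 1255.  870.] [[-0.97, -0.13, 0.18], [-0.22, 0.51, -0.83], [0.02, -0.85, -0.53]] {'fov_y': 43.82173061308984, 'cx': 312.93983822928993, 'cy': 247.73105651371463, 'rvec': array([ 0.3126533 , -2.65028432,  1.47071109]), 'tvec': array([ 550.96783346,  130.86977337, 1448.20107984])}
{'fov_y': 65.95108012855849, 'cx': 317.67049548049306, 'cy': 239.68120840921952, 'tool_from_camera': array([[-7.21368804e-05, -9.64762909e-01, -2.63120741e-01,
         6.78666241e+01],
       [ 9.99999824e-01, -2.24704635e-04,  5.49746968e-04,
         1.34759442e+00],
       [-5.89499934e-04, -2.63120655e-01,  9.64762755e-01,
        -1.63074775e+02],
       [ 0.00000000e+00,  0.00000000e+00,  0.00000000e+00,
         1.00000000e+00]])}
```

View pics/top0.png

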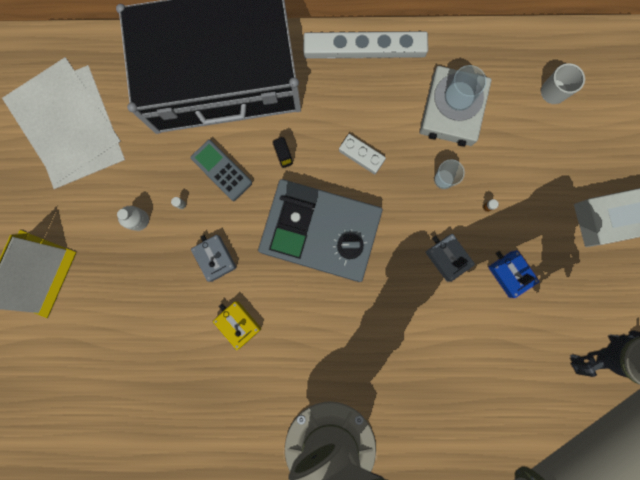

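View pics/side0.png

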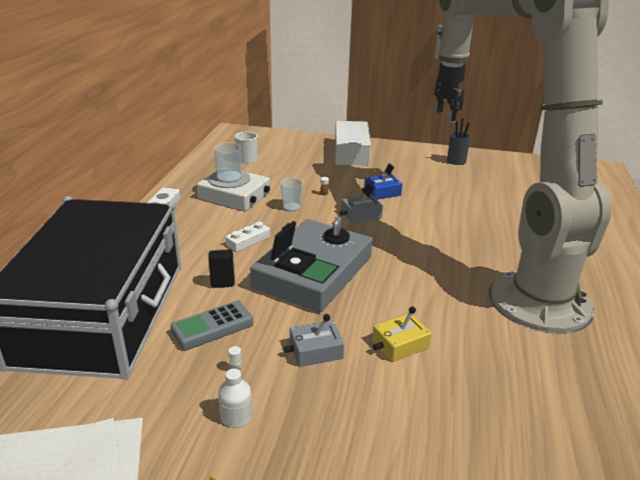

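The top view shows two grey boxes. The one at (213,257) has a ball-end rod, so it is the stirrer. The one at (450,257) has the wide paddle, so it is the isolator. Blue (513,273) and yellow (236,324) are look-alikes. The photometer is at (320,230) with its dial at (350,245), and the shield is standing at (297,195). I'll measure these and confirm in a crop.

```bash
python3 - <<'E'
from h import *
z=np.load('top0.npz'); p,d=z['p'],z['d']; c=cam('top'); P=cloud(c,d)
def rect(name,u0,u1,v0,v1,z0,z1):
    Q=P[v0:v1,u0:u1].reshape(-1,3); Q=Q[(Q[:,2]>z0)&(Q[:,2]<z1)]
    r=cv2.minAreaRect(Q[:,:2].astype(np.float32)); print(name,len(Q),np.round(r[0],1),np.round(r[1],1),round(r[2],1),'z',np.round(np.median(Q[:,2]),1),np.round(cv2.boxPoints(r)).tolist())
    return Q
rect('iso',422,480,228,285,38,52)
rect('stir',185,240,228,285,38,52)
rect('blue',485,540,245,300,38,52)
rect('phot',250,390,170,290,63,77)
for n,(u0,u1,v0,v1) in dict(isopad=(422,480,228,285)).items():
    Q=P[v0:v1,u0:u1].reshape(-1,3); Q=Q[Q[:,2]>65]; print(n,len(Q),Q.mean(0),Q.min(0),Q.max(0))
Q=rect('dialtop',325,380,220,270,114,128)
Q=rect('skirt',325,380,220,270,80,95)
Q=rect('lid',270,330,175,230,100,180); print(Q.mean(0),Q[Q[:,2].argmax()])
f=lambda a:cv2.resize(a,(400,400),interpolation=cv2.INTER_CUBIC)
cv2.imwrite('pics/crop1.png',np.hstack([f(p[225:290,420:485]),f(p[195:275,310:390])]))
E
```

```text
iso 1061 [ 490.3 -313.1] [100.4  82. ] 34.8 z 46.3 [[426.0, -308.0], [472.0, -375.0], [555.0, -318.0], [508.0, -251.0]]
stir 1083 [490.7 308.8] [100.4  81.1] 28.4 z 46.6 [[427.0, 321.0], [466.0, 249.0], [554.0, 297.0], [516.0, 368.0]]
blue 1062 [ 448.6 -476.7] [100.1  81.6] 33.0 z 46.3 [[384.0, -470.0], [429.0, -538.0], [513.0, -484.0], [468.0, -415.0]]
phot 6817 [561.9  26.2] [280.5 200.7] 73.5 z 71.8 [[426.0, -80.0], [618.0, -137.0], [698.0, 132.0], [506.0, 189.0]]
isopad 132 [ 470.50844706 -294.48005065  191.96892633] [ 409.77723418 -340.48015342   67.88531701] [ 491.02702204    8.64370787 1338.29734111]
dialtop 99 [518.4 -49.3] [13.8 44.2] 3.4 z 123.3 [[510.0, -28.0], [513.0, -72.0], [527.0, -71.0], [524.0, -27.0]]
skirt 399 [518.8 -49.6] [63.4 66.4] 89.4 z 85.4 [[485.0, -81.0], [552.0, -82.0], [552.0, -18.0], [486.0, -18.0]]
lid 217 [623.4  80.3] [83.5 23.7] 73.6 z 160.6 [[600.0, 44.0], [623.0, 37.0], [646.0, 117.0], [624.0, 124.0]]
[619.28539396  79.74412452 155.52139243] [620.73440974  94.86776984 174.40943118]
```

View pics/crop1.png

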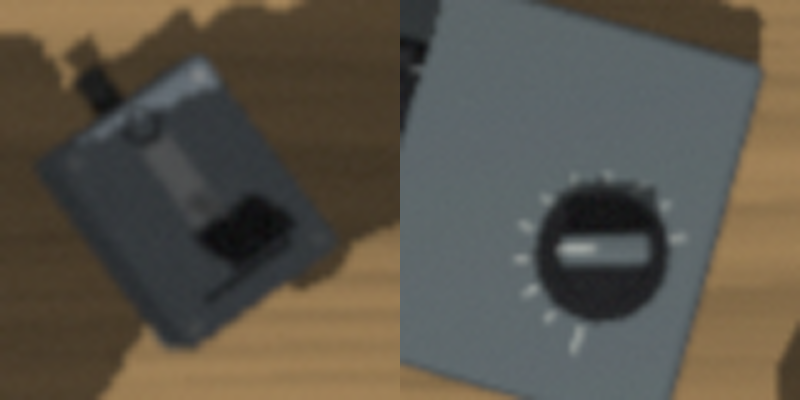

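The crop confirms the grey box with the wide paddle leaning to the line (on), with the ring at the upper left. The dial's white line points towards +y, on about the third click. I'll go to the paddle's line side with the fingers shut.

Call:
carry_out(
  steps=[
    [[1,0.04,-0.0194,0,0],[1,0.04,-0.0194,0,0],[1,0.04,-0.0194,0,0],[1,0.04,-0.0194,0,0]],
  ],
)

```text
t: 0.5
tcp_pos: [389.9, -415.1, 209.7]
ee_rot: [-3.141, 0.0, 0.467]
force: [1.7, 0.2, -0.7]
gripper_width: 0.33
grip_force: 0.0
```

Call:
carry_out(
  steps=[
    [[1,0.04,-0.0194,0,0],[1,0.04,-0.0194,0,0],[1,0,0,0,-1.33],[1,0,0,0.04,0],[1,0,0,0,0]],
  ],
)

```text
t: 1.0
tcp_pos: [440.7, -344.0, 165.2]
ee_rot: [-3.133, 0.003, 0.607]
force: [-0.6, 0.0, -0.6]
gripper_width: -0.002
grip_force: 0.0
```

Call:
carry_out(
  steps=[
    [[1,0,0.003,0.045,0],[1,0,0,0.045,0],[1,0,0,0,0]],
  ],
)

```text
t: 1.3
tcp_pos: [440.9, -346.4, 75.0]
ee_rot: [-3.131, 0.004, 0.605]
force: [0.2, 0.7, 0.1]
gripper_width: -0.0
grip_force: 0.0
```

Call:
carry_out(
  steps=[
    [[1,0.02,0,0,0],[1,0.015,0,0,0],[1,0.012,0,0,0],[1,0.01,0,0,0],[1,0.003,0,0,0]],
  ],
)

```text
t: 1.8
tcp_pos: [495.8, -313.3, 81.0]
ee_rot: [3.141, -0.001, 0.608]
force: [0.7, -0.3, -0.6]
gripper_width: 0.001
grip_force: 0.0
```

Call:
carry_out(
  steps=[
    [[1,0,0,0,0],[1,-0.04,0,0,0],[1,0,0,-0.045,0],[1,0,0,-0.045,0],[1,0,0,0,0]],
  ],
)

```text
t: 2.3
tcp_pos: [463.4, -340.2, 177.3]
ee_rot: [3.131, -0.004, 0.604]
force: [0.9, 0.7, -0.3]
gripper_width: -0.001
grip_force: 0.0
```

```bash
python3 - <<'E'
from h import *
s=observe(); c=cam('wrist',s); p,d=imaging.snapshot('wrist'); cv2.imwrite('pics/w1.png',p)
print(np.round(s['tcp_pos'],1),s['force'])
for q in [(490.3-20,-313.1-14,95),(490.3+20,-313.1+14,95)]: print(proj(c,q))
P=cloud(c,d).reshape(-1,3); b=np.array([490.3,-313.1]); r=np.radians(34.8); M=np.array([[np.cos(r),np.sin(r)],[-np.sin(r),np.cos(r)]])
L=(P[:,:2]-b)@M.T; m=(abs(L[:,0])<50)&(abs(L[:,1])<40)&(P[:,2]>80)&(P[:,2]<110)
print(m.sum(), np.c_[L[m],P[m,2]].mean(0) if m.sum() else '')
E
```

```text
[ 463.4 -340.2  177.3] [ 0.93744804  0.71827504 -0.28361927]
(np.float64(303.878770987515), np.float64(222.61189188374496))
(np.float64(302.63195017950176), np.float64(148.54455381627025))
1077 [-20.47542328  -3.19411846  90.48783219]
```

View pics/w1.png

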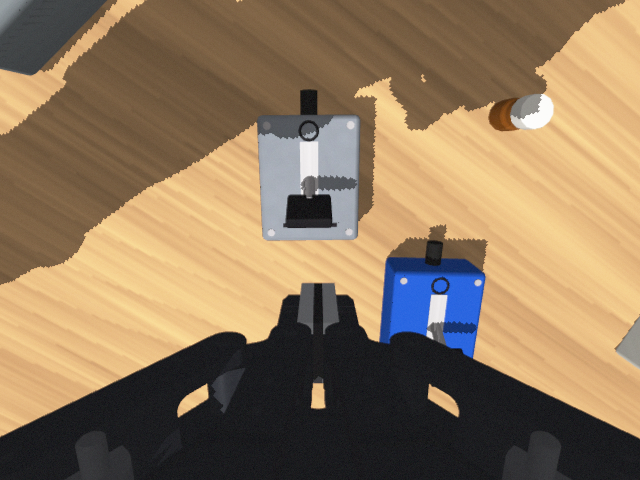

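The paddle at (310,210) still leans to the line, so it is on, and the ring at (309,130) is free. The first push did not hold. I'll repeat it more slowly and check while it is being pushed.

Call:
carry_out(
  steps=[
    [[1,-0.022,-0.004,0,0],[1,0,0,0.045,0],[1,0,0,0.045,0],[1,0,0,0.01,0],[1,0,0,0,0]],
  ],
)

```text
t: 2.85
tcp_pos: [439.2, -345.5, 68.1]
ee_rot: [-3.137, 0.002, 0.606]
force: [-0.5, -0.3, 0.9]
gripper_width: -0.001
grip_force: 0.0
```

Call:
carry_out(
  steps=[
    [[1,0.015,0,0,0],[1,0.01,0,0,0],[1,0.008,0,0,0],[1,0.008,0,0,0],[1,0,0,0,0]],
  ],
)

```text
t: 3.35
tcp_pos: [479.2, -322.5, 74.7]
ee_rot: [3.135, -0.004, 0.609]
force: [-0.1, 0.3, -0.5]
gripper_width: -0.004
grip_force: 0.0
```

```bash
cat >> h.py <<'E'
def paddle(n='wrist',z0=82,u=None):
    s=observe(); c=cam(n,s); p,d=imaging.snapshot(n)
    P=cloud(c,d); b=np.array([490.3,-313.1]); r=np.radians(34.8); M=np.array([[np.cos(r),np.sin(r)],[-np.sin(r),np.cos(r)]])
    L=np.dstack([(P[...,:2]-b)@M.T,P[...,2]]); m=(abs(L[...,0])<50)&(abs(L[...,1])<40)&(L[...,2]>z0)&(L[...,2]<104)&(p.max(-1)<60)
    print(n,m.sum(), np.round(L[m].mean(0),1) if m.sum() else '', 'tcp box',np.round(M@(np.array(s['tcp_pos'][:2])-b),1),np.round(s['tcp_pos'],1),np.round(s['force'],1))
    return p
E
python3 - <<'E'
from h import *
p=paddle(); cv2.imwrite('pics/w2.png',p); p=paddle('top'); cv2.imwrite('pics/t2.png',cv2.resize(p[200:300,400:500],(600,600)))
E
```

```text
wrist 1513 [14.  -3.  97.9] tcp box [-14.5  -1.3] [ 479.2 -322.5   74.7] [-0.1  0.3 -0.5]
top 69 [19.   0.2 93.4] tcp box [-15.3  -0.8] [ 478.2 -322.5   73.5] [ 0.5  0.6 -0.6]
```

The paddle now leans to +x, so it is off. I'll back off gently, rise and recheck.

Call:
carry_out(
  steps=[
    [[1,-0.005,0,0,0],[1,-0.005,0,-0.03,0],[1,0,0,-0.04,0],[1,0,0,-0.04,0],[1,0,0,0,0]],
  ],
)

```text
t: 3.95
tcp_pos: [469.1, -330.8, 186.6]
ee_rot: [3.132, -0.004, 0.606]
force: [0.6, 0.1, -0.1]
gripper_width: -0.003
grip_force: 0.0
```

```bash
python3 - <<'E'
from h import *
p=paddle(); paddle('top')
s=observe(); t=np.array(s['tcp_pos']); y=s['ee_rot'][2]; print(s['t'],y,s['qpos'])
w=np.array([518.4,-49.3])-t[:2]; print('to dial',np.cos(y)*w[0]+np.sin(y)*w[1], np.sin(y)*w[0]-np.cos(y)*w[1])
E
```

```text
wrist 791 [19.8 -3.5 92.3] tcp box [-27.6  -2.4] [ 469.1 -330.8  186.6] [ 0.6  0.1 -0.1]
top 62 [20.3  0.9 94.4] tcp box [-28.   -1.2] [ 468.  -330.1  183.5] [ 0.9  0.1 -0. ]
4.05 0.6056658314641759 [ 0.68358765  0.28743869 -0.15473011  1.56444349  0.04564544  1.29088292
 -0.44253618]
to dial 201.83524561949275 -200.93121196932734
```

Call:
carry_out(
  steps=[
    [[0.3,0.0337,-0.0335,0,0],[0.3,0.0337,-0.0335,0,0],[0.3,0.0337,-0.0335,0,0],[0.3,0.0337,-0.0335,0,0],[0.3,0.0337,-0.0335,0,0]],
  ],
)

```text
t: 4.55
tcp_pos: [508.6, -93.4, 178.5]
ee_rot: [-3.14, 0.002, 0.606]
force: [1.0, -0.3, 0.0]
gripper_width: 0.701
grip_force: 0.0
```

Call:
carry_out(
  steps=[
    [[0.3,0.0337,-0.0335,0,0],[0.3,0,0,0,-1.4],[0.3,0,0,0,-1.4],[0.3,0,0,0,-1.4],[0.3,0,0,0,-1.4]],
  ],
)

```text
t: 5.05
tcp_pos: [517.1, -48.3, 178.3]
ee_rot: [-3.139, 0.001, 1.199]
force: [-0.4, 0.3, -0.2]
gripper_width: 0.698
grip_force: 0.0
```

Call:
carry_out(
  steps=[
    [[0.3,0,0,0,-1.4],[0.3,0,0,0,-1.4],[0.3,0,0,0,-1.4],[0.3,0,0,0,0],[0.3,0,0,0,0]],
  ],
)

```text
t: 5.55
tcp_pos: [517.5, -48.6, 179.0]
ee_rot: [-3.14, -0.001, 1.628]
force: [0.5, -0.6, -0.6]
gripper_width: 0.7
grip_force: 0.0
```

```bash
cat >> h.py <<'E'
def dial(n='wrist'):
    s=observe(); c=cam(n,s); p,d=imaging.snapshot(n); P=cloud(c,d)
    m=(np.hypot(P[...,0]-518.4,P[...,1]+49.3)<30)&(P[...,2]>116)&(P[...,2]<127)
    r=cv2.minAreaRect(P[m][:,:2].astype(np.float32)) if m.sum()>5 else 0
    y=s['ee_rot'][2]; w=np.array(r[0])-s['tcp_pos'][:2] if r else [0,0]
    print(n,m.sum(),r,'yaw',np.degrees(y),np.round(s['tcp_pos'],1),'tool dxy',np.cos(y)*w[0]+np.sin(y)*w[1], np.sin(y)*w[0]-np.cos(y)*w[1],np.round(s['force'],1),np.round(s['ft_torque'],2),s['t'],s['gripper_width'])
    return p
E
python3 - <<'E'
from h import *
p=dial(); cv2.imwrite('pics/w3.png',p); dial('top')
E
```

```text
wrist 1461 ((518.6925659179688, -51.666656494140625), (14.016156196594238, 43.9990234375), 1.294450044631958) yaw 93.25944671603328 [517.5 -48.6 179. ] tool dxy -3.17313129326612 0.9849922582023704 [ 0.5 -0.6 -0.6] [ 0.07 -0.02 -0.01] 5.55 0.6998528260372247
top 0 0 yaw 93.27883244456233 [517.7 -48.5 179.3] tool dxy 0.0 0.0 [ 0.5 -0.4 -0.2] [-0.01  0.    0.03] 5.6 0.7012216122234379
```

View pics/w3.png

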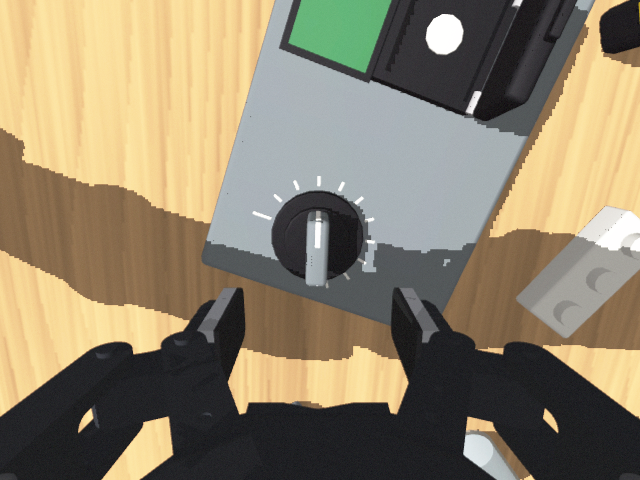

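The white line points at the third short tick (318,181) from the long tick (261,215), so the dial starts at click 3 with its bar at about 91.4°. Next I'll align, descend and grip.

Call:
carry_out(
  steps=[
    [[0.3,-0.002,0.001,0.03,0.3],[0.3,0,0,0.03,0],[0.3,0,0,0.022,0],[0.3,0,0,0,0],[0.3,0,0,0,0]],
  ],
)

```text
t: 6.15
tcp_pos: [519.3, -50.2, 98.5]
ee_rot: [-3.141, -0.0, 1.6]
force: [-0.4, -0.9, 0.1]
gripper_width: 0.699
grip_force: 0.0
```

Call:
carry_out(
  steps=[
    [[1,0,0,0,0],[1,0,0,0,0],[1,0,0,0,0],[1,0,0,0,0],[1,0,0,0,0]],
  ],
)

```text
t: 6.65
tcp_pos: [517.5, -50.5, 99.3]
ee_rot: [-3.138, 0.001, 1.601]
force: [-13.9, -0.2, 14.9]
gripper_width: 0.12
grip_force: 58.8
```

Call:
carry_out(
  steps=[
    [[1,0,0,0,-1.2],[1,0,0,0,-1.2],[1,0,0,0,-1.2],[1,0,0,0,-1.2],[1,0,0,0,-1.2]],
  ],
)

```text
t: 7.15
tcp_pos: [516.8, -50.8, 99.3]
ee_rot: [-3.137, -0.002, 2.234]
force: [-16.3, -1.4, 18.4]
gripper_width: 0.118
grip_force: 60.1
```

Call:
carry_out(
  steps=[
    [[1,0,0,0,-1.2],[1,0,0,0,-1.2],[1,0,0,0,-1.2],[1,0,0,0,-1.2],[1,0,0,0,-1.2]],
  ],
)

```text
t: 7.65
tcp_pos: [516.4, -51.5, 99.2]
ee_rot: [-3.138, -0.005, 2.862]
force: [-18.1, -2.3, 20.6]
gripper_width: 0.118
grip_force: 60.1
```

Call:
carry_out(
  steps=[
    [[1,0,0,0,-0.3],[1,0,0,0,0],[1,0,0,0,0]],
  ],
)

```text
t: 7.95
tcp_pos: [516.4, -51.5, 99.2]
ee_rot: [-3.138, -0.005, 2.888]
force: [-18.7, -1.7, 19.9]
gripper_width: 0.121
grip_force: 61.0
```

```bash
python3 - <<'E'
from h import *
dial(); 
E
```

```text
wrist 2884 ((516.8326416015625, -54.120147705078125), (30.894916534423828, 43.06636047363281), 51.0115966796875) yaw 165.44479995527237 [516.4 -51.5  99.2] tool dxy -1.088611877569772 -2.4248577593401888 [-18.7  -1.7  19.9] [-0.47  4.22 -0.21] 7.95 0.1206826553325304
```

Call:
carry_out(
  steps=[
    [[1,0,0,0,-0.4],[1,0,0,0,0]],
  ],
)

```text
t: 8.2
tcp_pos: [516.4, -51.5, 99.2]
ee_rot: [-3.138, -0.005, 2.93]
force: [-19.6, -1.6, 20.9]
gripper_width: 0.121
grip_force: 62.8
```

```bash
python3 - <<'E'
from h import *
s=observe(); print(np.degrees(s['ee_rot'][2]),s['ft_torque'],s['force'])
p,d=imaging.snapshot('wrist'); cv2.imwrite('pics/w4.png',p)
E
```

```text
167.88972188158903 [-0.45277804  4.22933707 -0.52809831] [-19.64428945  -1.5665064   20.93079203]
```

View pics/w4.png

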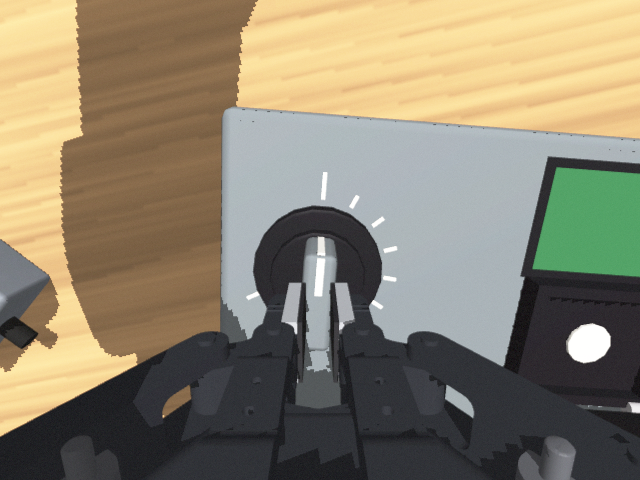

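The white line points to the long tick (325,185), and the torque rises when I push further, so the dial is at the stop. I'll go back clockwise three clicks.

Call:
carry_out(
  steps=[
    [[1,0,0,0,1.3],[1,0,0,0,1.3],[1,0,0,0,1.3],[1,0,0,0,1.3],[1,0,0,0,1.3]],
  ],
)

```text
t: 8.75
tcp_pos: [516.7, -50.8, 99.3]
ee_rot: [-3.137, -0.002, 2.244]
force: [-16.6, -0.4, 18.7]
gripper_width: 0.119
grip_force: 59.6
```

Call:
carry_out(
  steps=[
    [[1,0,0,0,1.2],[1,0,0,0,1.2],[1,0,0,0,1.2],[1,0,0,0,1.2],[1,0,0,0,1.2]],
  ],
)

```text
t: 9.25
tcp_pos: [517.5, -50.5, 99.3]
ee_rot: [-3.138, 0.001, 1.616]
force: [-12.8, 0.3, 14.8]
gripper_width: 0.117
grip_force: 58.8
```

Call:
carry_out(
  steps=[
    [[1,0,0,0,0.1],[1,0,0,0,0],[0.3,0,0,0,0],[0.3,0,0,0,0],[0.3,0,0,0,0]],
  ],
)

```text
t: 9.75
tcp_pos: [519.7, -50.4, 98.4]
ee_rot: [3.141, 0.0, 1.611]
force: [-0.5, -0.3, -0.7]
gripper_width: 0.62
grip_force: 0.0
```

Call:
carry_out(
  steps=[
    [[0.3,0,0,-0.045,0],[0.3,0,0,-0.045,0],[0.3,0,0,0,0]],
  ],
)

```text
t: 10.05
tcp_pos: [523.1, -50.2, 194.6]
ee_rot: [3.131, 0.002, 1.612]
force: [1.3, -0.1, -0.8]
gripper_width: 0.7
grip_force: 0.0
```

```bash
python3 - <<'E'
from h import *
p=dial(); cv2.imwrite('pics/w5.png',p)
s=observe(); c=cam('wrist',s); p,d=imaging.snapshot('wrist'); P=cloud(c,d)
ps=np.radians(-16.5); Q=(P-[561.9,26.2,0]); X=np.cos(ps)*Q[...,0]+np.sin(ps)*Q[...,1]; Y=-np.sin(ps)*Q[...,0]+np.cos(ps)*Q[...,1]
m=(X>0)&(X<110)&(abs(Y-70)<40)&(P[...,2]>100)&(P[...,2]<175)
for z in range(100,175,10):
    k=m&(abs(P[...,2]-z)<5); print(z,k.sum(),np.round([X[k].min(),X[k].max()],1) if k.sum() else '')
E
```

```text
wrist 1313 ((518.4830322265625, -52.19867706298828), (13.741243362426758, 45.01119613647461), 2.2697877883911133) yaw 92.33773190498665 [523.1 -50.2 194.6] tool dxy -1.8314931640744108 -4.661511781600873 [ 1.3 -0.1 -0.8] [ 0.03 -0.03  0.04] 10.05 0.7000982641384276
100 101 [43.1 44.3]
110 213 [41.1 43.4]
120 224 [39.  41.4]
130 236 [37.  39.2]
140 249 [35.  37.2]
150 277 [32.8 35.2]
160 1956 [32.4 45.2]
170 391 [36.  41.7]
```

The dial sits at 92°, which is the third click, and it is released. The shield's angle is about 1.35 rad. I'll go behind it with the fingers shut.

Call:
carry_out(
  steps=[
    [[1,0,0,-0.03,0],[1,0.0285,0.0362,0,0],[1,0.0285,0.0362,0,0],[1,0.0285,0.0362,0,0],[1,0.0285,0.0362,0,0]],
  ],
)

```text
t: 10.65
tcp_pos: [660.0, 70.1, 216.1]
ee_rot: [-3.139, 0.0, 1.61]
force: [0.5, -0.9, 0.4]
gripper_width: -0.001
grip_force: 0.0
```

Call:
carry_out(
  steps=[
    [[1,0,0,0,-1.32],[1,0,0,0,-1.32],[1,0,0,0,-1.32],[1,0,0,0,-1.32],[1,0,0,0,-1.32]],
  ],
)

```text
t: 11.15
tcp_pos: [658.7, 69.4, 215.8]
ee_rot: [-3.139, -0.002, 2.309]
force: [-0.2, -0.5, 1.1]
gripper_width: -0.002
grip_force: 0.0
```

Call:
carry_out(
  steps=[
    [[1,0,0,0,-1.32],[1,0,0,0,-1.32],[1,0,0,0,-1.32],[1,0,0,0,-1.32],[1,0,0,0,0]],
  ],
)

```text
t: 11.65
tcp_pos: [658.8, 69.3, 216.0]
ee_rot: [-3.141, -0.003, 2.858]
force: [-0.6, 0.0, 0.1]
gripper_width: -0.001
grip_force: 0.0
```

```bash
cat >> h.py <<'E'
def ph(p):
    ps=np.radians(-16.5); Q=np.array(p)-[561.9,26.2,0]
    return np.stack([np.cos(ps)*Q[...,0]+np.sin(ps)*Q[...,1],-np.sin(ps)*Q[...,0]+np.cos(ps)*Q[...,1],Q[...,2]],-1)
E
python3 - <<'E'
from h import *
s=observe(); print(ph(s['tcp_pos']),np.degrees(s['ee_rot']),s['t'],s['force'],s['qpos'])
E
```

```text
[ 80.62977853  68.81604803 216.00179215] [-1.79959334e+02 -1.62524142e-01  1.63748670e+02] 11.65 [-0.57008762  0.01992523  0.07249528] [ 0.28475311  0.55931413 -0.70664018  1.21148606  0.35172402  1.49366171
  0.91624502]
```

Call:
carry_out(
  steps=[
    [[1,0,0,0.036,0],[1,0,0,0.036,0],[1,0,0,0,0],[1,0.012,0,0,0],[1,0.012,0,0,0]],
  ],
)

```text
t: 12.15
tcp_pos: [636.3, 76.4, 146.8]
ee_rot: [3.141, -0.0, 2.852]
force: [0.4, 0.6, -0.8]
gripper_width: -0.004
grip_force: 0.0
```

Call:
carry_out(
  steps=[
    [[1,0.008,0,0.001,0],[1,0.008,0,0.001,0],[1,0.008,0,0.003,0],[1,0.008,0,0.004,0],[1,0,0,0,0]],
  ],
)

```text
t: 12.65
tcp_pos: [604.3, 85.6, 136.5]
ee_rot: [-3.141, -0.001, 2.856]
force: [-0.1, -0.7, 0.3]
gripper_width: -0.004
grip_force: 0.0
```

```bash
python3 - <<'E'
from h import *
s=observe(); print(ph(s['tcp_pos']),np.degrees(s['ee_rot']),s['t'],s['force'])
E
```

```text
[ 23.76967576  68.96010208 136.52037458] [-1.79957310e+02 -7.09894307e-02  1.63646275e+02] 12.65 [-0.1101334  -0.6603983   0.26434574]
```

Tracking well, so I'll continue along the arc and press the shield flat.

Call:
carry_out(
  steps=[
    [[1,0.007,0,0.006,0],[1,0.007,0,0.006,0],[1,0.005,0,0.007,0],[1,0.004,0,0.007,0],[1,0.003,0,0.007,0]],
  ],
)

```text
t: 13.15
tcp_pos: [580.2, 92.5, 103.3]
ee_rot: [-3.141, -0.0, 2.855]
force: [-0.6, -0.6, 1.4]
gripper_width: 0.0
grip_force: 0.6
```

Call:
carry_out(
  steps=[
    [[1,0.002,0,0.006,0],[1,0,0,0.002,0],[1,0,0,0,0],[1,0,0,0,0]],
  ],
)

```text
t: 13.55
tcp_pos: [579.0, 93.0, 96.1]
ee_rot: [3.141, -0.0, 2.855]
force: [-0.0, -0.1, 0.9]
gripper_width: 0.003
grip_force: 0.0
```

Call:
carry_out(
  steps=[
    [[1,0,0,0.002,0],[1,0,0,0.001,0],[1,0,0,0,0],[1,0,0,0,0]],
  ],
)

```text
t: 13.95
tcp_pos: [578.8, 93.2, 93.1]
ee_rot: [3.142, 0.0, 2.856]
force: [0.2, 0.1, -0.2]
gripper_width: -0.001
grip_force: 0.0
```

Call:
carry_out(
  steps=[
    [[1,0,0,-0.04,0],[1,0,0,-0.045,0],[1,0,0,0,0],[1,0,0,0,0]],
  ],
)

```text
t: 14.35
tcp_pos: [579.5, 93.3, 179.4]
ee_rot: [3.141, 0.003, 2.855]
force: [0.6, -0.1, -1.5]
gripper_width: 0.003
grip_force: 0.0
```

```bash
python3 - <<'E'
from h import *
s=observe(); p,d=imaging.snapshot('side'); P=ph(cloud(cam('side'),d))
m=(abs(P[...,1]-70)<38)&(P[...,0]>-28)&(P[...,0]<42)&(P[...,2]>85)&(P[...,2]<120)&(p.max(-1)<80)
A=P[m]; print(m.sum(),A.mean(0)); print('slope z/x',np.polyfit(A[:,0],A[:,2],1))
p=dial('top'); paddle('top')
w=np.array([490.3+62*.821,-313.1+62*.571])-s['tcp_pos'][:2]; y=s['ee_rot'][2]
print('to iso',np.cos(y)*w[0]+np.sin(y)*w[1], np.sin(y)*w[0]-np.cos(y)*w[1],s['qpos'])
E
```

```text
510 [  4.34167866  77.58002719 106.51356721]
slope z/x [ -0.13732323 107.10978057]
top 99 ((518.4826049804688, -49.20587158203125), (14.287958145141602, 44.42918014526367), 3.847132682800293) yaw 163.599643893952 [578.7  93.  178. ] tool dxy 17.64974238783509 -153.40060028755786 [ 0.5 -0.1 -0.4] [-0.01 -0.02 -0.04] 14.4 0.0012904998050991456
top 62 [20.3  0.2 94.2] tcp box [303.9 283.1] [578.3  92.8 177.2] [-0.8 -0.8 -1. ]
to iso -67.99997665483697 -366.7637966403092 [ 0.35291497  0.41182324 -0.75555313  1.50338292  0.28696412  1.33717657
  0.85790712]
```

```bash
python3 - <<'E'
from h import *
s=observe(); p,d=imaging.snapshot('wrist'); P=ph(cloud(cam('wrist',s),d))
for n,(q,D) in dict(wrist=(p,P),top=(lambda a:(a[0],ph(cloud(cam('top'),a[1]))))(imaging.snapshot('top')),side=(lambda a:(a[0],ph(cloud(cam('side'),a[1]))))(imaging.snapshot('side'))).items():
  for y in (40,60,80,100):
    r=[]
    for x in range(-40,60,10):
        k=(abs(D[...,0]-x)<4)&(abs(D[...,1]-y)<8)&(D[...,2]>60)&(D[...,2]<150)
        r.append((round(float(np.median(D[k][:,2])),0),int(k.sum())) if k.sum() else 0)
    print(n,y,r)
cv2.imwrite('pics/w6.png',p)
E
```

```text
wrist 40 [(70.0, 243), (70.0, 239), (112.0, 602), (114.0, 281), (111.0, 267), (108.0, 252), (105.0, 231), (101.0, 216), (98.0, 166), (96.0, 25)]
wrist 60 [(70.0, 241), (71.0, 406), (116.0, 379), (114.0, 281), (111.0, 267), (107.0, 245), (104.0, 236), (102.0, 82), (99.0, 3), 0]
wrist 80 [(70.0, 241), (71.0, 341), (115.0, 431), (114.0, 282), (111.0, 270), (107.0, 247), (105.0, 230), (101.0, 134), (99.0, 8), 0]
wrist 100 [(70.0, 242), (70.0, 238), (113.0, 572), (114.0, 281), (110.0, 267), (107.0, 249), (104.0, 230), (101.0, 215), (98.0, 200), (96.0, 29)]
top 40 [0, 0, 0, 0, 0, 0, 0, 0, 0, 0]
top 60 [0, 0, 0, 0, 0, 0, 0, 0, 0, 0]
top 80 [0, 0, 0, 0, 0, 0, 0, 0, 0, 0]
top 100 [0, 0, 0, 0, 0, 0, 0, 0, 0, 0]
side 40 [(74.0, 13), (73.0, 15), (88.0, 40), (85.0, 20), (113.0, 15), (110.0, 8), (107.0, 7), (105.0, 6), (101.0, 7), (97.0, 2)]
side 60 [(74.0, 11), (75.0, 20), (86.0, 33), (117.0, 13), (111.0, 17), (111.0, 8), (108.0, 7), (105.0, 9), (101.0, 5), (97.0, 1)]
side 80 [(73.0, 11), (75.0, 20), (86.0, 42), (115.0, 19), (81.0, 18), (81.0, 22), (79.0, 17), (104.0, 12), (101.0, 9), (98.0, 2)]
side 100 [(74.0, 14), (73.0, 13), (86.0, 61), (87.0, 37), (90.0, 35), (87.0, 32), (86.0, 37), (87.0, 28), (91.0, 30), (85.0, 13)]
```

View pics/w6.png

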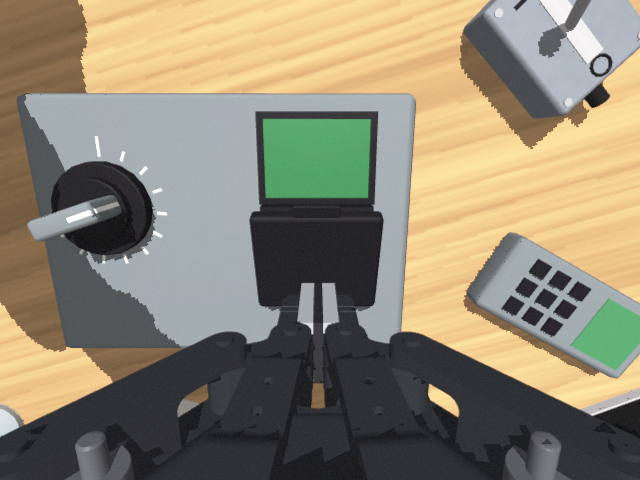

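The shield at (315,255) is still about 0.3 rad open, since its top slopes from z 96 up to 115. I'll press again further out, slowly, and watch the force.

Call:
carry_out(
  steps=[
    [[1,0.01,0,0.03,0],[1,0,0,0.025,0],[1,0,0,0.01,0],[1,0,0,0.008,0],[1,0,0,0.006,0]],
  ],
)

```text
t: 15.15
tcp_pos: [569.6, 96.0, 99.1]
ee_rot: [3.141, 0.0, 2.855]
force: [0.5, -0.2, 0.9]
gripper_width: -0.0
grip_force: 0.0
```

Call:
carry_out(
  steps=[
    [[1,0,0,0.004,0],[1,0,0,0.002,0],[1,0,0,0,0]],
  ],
)

```text
t: 15.45
tcp_pos: [569.4, 96.1, 93.5]
ee_rot: [3.141, 0.001, 2.856]
force: [-0.4, 0.0, -0.9]
gripper_width: -0.001
grip_force: 0.0
```

```bash
cat >> h.py <<'E'
def lid():
    s=observe(); p,d=imaging.snapshot('wrist'); D=ph(cloud(cam('wrist',s),d))
    for y in (40,100):
        r=[]
        for x in range(-40,50,10):
            k=(abs(D[...,0]-x)<4)&(abs(D[...,1]-y)<8)&(D[...,2]>60)&(D[...,2]<150)
            r.append((int(np.median(D[k][:,2])),int(k.sum())) if k.sum() else 0)
        print(y,r)
    print(np.round(ph(s['tcp_pos']),1),np.round(s['force'],1),s['t'])
    return p
E
python3 -c "
from h import *
lid()"
```

```text
40 [(70, 474), (70, 458), (110, 1430), (111, 556), (108, 512), (106, 260), 0, 0, 0]
100 [(70, 469), (70, 452), (110, 1362), (111, 557), (108, 503), (106, 249), 0, 0, 0]
[-12.6  69.2  93.5] [-0.4  0.  -0.9] 15.45
```

The real fingertips sit about 15 mm above the reported TCP. The shield at the finger reads z 110 while the TCP reads 93.5. That also explains the first failed flip. I'll keep pressing down until the force rises.

Call:
carry_out(
  steps=[
    [[1,0,0,0.004,0],[1,0,0,0.004,0],[1,0,0,0.003,0],[1,0,0,0,0]],
  ],
)

```text
t: 15.9
tcp_pos: [568.8, 95.9, 81.5]
ee_rot: [-3.141, -0.001, 2.856]
force: [0.2, 0.0, -0.6]
gripper_width: -0.003
grip_force: 0.0
```

Call:
carry_out(
  steps=[
    [[1,0,0,0.002,0],[1,0,0,0,0]],
  ],
)

```text
t: 16.1
tcp_pos: [569.1, 95.9, 79.9]
ee_rot: [3.142, -0.0, 2.855]
force: [0.4, -0.8, -0.0]
gripper_width: -0.002
grip_force: 0.0
```

```bash
python3 -c "
from h import *
lid()"
```

```text
40 [(70, 563), (70, 909), (100, 1060), (99, 627), (98, 581), (98, 90), 0, 0, 0]
100 [(70, 538), (70, 914), (100, 965), (99, 630), (98, 573), (98, 83), 0, 0, 0]
[-12.9  68.9  79.9] [ 0.4 -0.8 -0. ] 16.1
```

Call:
carry_out(
  steps=[
    [[1,0,0,0.002,0],[1,0,0,0.001,0],[1,0,0,0,0]],
  ],
)

```text
t: 16.45
tcp_pos: [569.1, 96.0, 76.9]
ee_rot: [3.142, -0.0, 2.856]
force: [0.2, 0.0, -0.0]
gripper_width: 0.001
grip_force: 0.0
```

Call:
carry_out(
  steps=[
    [[1,0,0,0.001,0],[1,0,0,0.001,0],[1,0,0,0,0]],
  ],
)

```text
t: 16.75
tcp_pos: [569.2, 96.0, 75.0]
ee_rot: [3.142, -0.0, 2.856]
force: [0.2, -0.5, 0.2]
gripper_width: -0.001
grip_force: 0.0
```

```bash
python3 -c "
from h import *
lid()"
```

```text
40 [(70, 574), (71, 998), (96, 1445), (95, 683), (95, 733), (95, 45), 0, 0, 0]
100 [(70, 580), (70, 972), (95, 1236), (95, 658), (95, 698), (95, 41), 0, 0, 0]
[-12.8  69.   75. ] [ 0.2 -0.5  0.2] 16.75
```

Call:
carry_out(
  steps=[
    [[1,0,0,0.001,0],[1,0,0,0,0]],
  ],
)

```text
t: 17.0
tcp_pos: [569.3, 96.0, 74.9]
ee_rot: [-3.141, 0.001, 2.855]
force: [-3.2, -1.3, 8.7]
gripper_width: 0.004
grip_force: 3.7
```

Call:
carry_out(
  steps=[
    [[1,0,0,0.001,0],[1,0,0,0,0]],
  ],
)

```text
t: 17.2
tcp_pos: [569.4, 96.0, 74.8]
ee_rot: [-3.141, 0.001, 2.855]
force: [-7.0, -1.5, 15.1]
gripper_width: -0.003
grip_force: 7.4
```

Call:
carry_out(
  steps=[
    [[1,0,0,-0.01,0],[1,0,0,-0.045,0],[1,0,0,-0.045,0],[1,0,0,0,0]],
  ],
)

```text
t: 17.6
tcp_pos: [572.5, 97.5, 180.1]
ee_rot: [3.137, 0.01, 2.856]
force: [1.5, -0.0, -0.5]
gripper_width: 0.0
grip_force: 0.0
```

```bash
python3 -c "
from h import *
lid()
s=observe()
w=np.array([490.3+58*.821,-313.1+58*.571])-s['tcp_pos'][:2]; y=s['ee_rot'][2]
print('to iso',np.cos(y)*w[0]+np.sin(y)*w[1], np.sin(y)*w[0]-np.cos(y)*w[1],np.degrees(y))"
```

```text
40 [(70, 242), (70, 361), (95, 268), (95, 254), (95, 248), (95, 242), (95, 235), (95, 225), (95, 192)]
100 [(70, 236), (70, 353), (95, 262), (95, 255), (95, 251), (95, 233), (95, 240), (95, 221), (95, 144)]
[-10.1  71.4 180.1] [ 1.5 -0.  -0.5] 17.6
to iso -74.36491525953696 -370.8815253628564 163.60741210129083
```

The shield is flat at z 95 over its whole length, and it took 15 N on the stop. Now I'll go to the ring side of the paddle.

Call:
carry_out(
  steps=[
    [[1,-0.0093,-0.0464,0,0],[1,-0.0093,-0.0464,0,0],[1,-0.0093,-0.0464,0,0],[1,-0.0093,-0.0464,0,0],[1,0,0,0,0]],
  ],
)

```text
t: 18.15
tcp_pos: [550.7, -102.3, 171.3]
ee_rot: [-3.138, -0.002, 2.843]
force: [0.0, -0.4, -0.1]
gripper_width: 0.002
grip_force: 0.0
```

Call:
carry_out(
  steps=[
    [[1,-0.0093,-0.0464,0,0],[1,-0.0093,-0.0464,0,0],[1,-0.0093,-0.0464,0,0],[1,-0.0093,-0.0464,0,0],[1,0,0,0,0]],
  ],
)

```text
t: 18.65
tcp_pos: [532.3, -290.4, 170.9]
ee_rot: [-3.138, -0.003, 2.843]
force: [-0.2, -0.2, -0.4]
gripper_width: 0.005
grip_force: 0.0
```

Call:
carry_out(
  steps=[
    [[1,0,0,0,1.35],[1,0,0,0,1.35],[1,0,0,0,1.35],[1,0,0,0,1.35],[1,0,0,0,1.35]],
  ],
)

```text
t: 19.15
tcp_pos: [535.4, -280.6, 171.8]
ee_rot: [-3.141, -0.002, 2.143]
force: [0.1, 0.9, -0.2]
gripper_width: -0.001
grip_force: 0.0
```

Call:
carry_out(
  steps=[
    [[1,0,0,0,1.35],[1,0,0,0,1.35],[1,0,0,0,1.35],[1,0,0,0,1.35],[1,0,0,0,1.35]],
  ],
)

```text
t: 19.65
tcp_pos: [535.4, -280.6, 171.8]
ee_rot: [-3.14, -0.001, 1.436]
force: [-0.2, -1.1, -0.2]
gripper_width: 0.002
grip_force: 0.0
```

Call:
carry_out(
  steps=[
    [[1,0,0,0,1.35],[1,0,0,0,1.35],[1,0,0,0,1.35],[1,0,0,0,1.35],[1,0,0,0,1.35]],
  ],
)

```text
t: 20.15
tcp_pos: [535.4, -280.5, 171.8]
ee_rot: [-3.14, 0.001, 0.729]
force: [0.9, -0.3, -0.3]
gripper_width: 0.003
grip_force: 0.0
```

Call:
carry_out(
  steps=[
    [[1,0,0,0,1.2],[1,0,0,0,0],[1,0,0,0,0]],
  ],
)

```text
t: 20.45
tcp_pos: [535.5, -280.7, 172.3]
ee_rot: [-3.141, 0.001, 0.613]
force: [0.2, 0.6, -0.5]
gripper_width: -0.001
grip_force: 0.0
```

```bash
python3 -c "
from h import *
paddle();paddle('top');print(np.degrees(observe()['ee_rot'])); dial('top')"
```

```text
wrist 97 [ 22.8 -11.4  94.4] tcp box [55.6  0.8] [ 535.5 -280.7  172.3] [ 0.2  0.6 -0.5]
top 66 [19.7  0.7 93.3] tcp box [55.7  0.7] [ 535.6 -280.8  172.5] [0.  0.7 0.5]
[-1.79956561e+02  1.61843029e-02  3.50813407e+01]
top 94 ((518.5769653320312, -49.20807647705078), (13.915392875671387, 44.15983200073242), 3.017690896987915) yaw 35.08134071158601 [ 535.6 -280.9  172.6] tool dxy 119.18910661252498 -199.3913347395237 [-0.6 -0.  -0.3] [-0.01  0.01 -0.03] 20.55 0.0018989816967355524
```

Call:
carry_out(
  steps=[
    [[1,0,0,0.04,0],[1,0,0,0.04,0],[1,0,0,0.028,0],[1,0,0,0,0],[1,0,0,0,0]],
  ],
)

```text
t: 21.1
tcp_pos: [535.9, -281.2, 65.6]
ee_rot: [-3.141, -0.0, 0.61]
force: [-0.0, 0.6, 0.9]
gripper_width: -0.002
grip_force: 0.0
```

Call:
carry_out(
  steps=[
    [[1,-0.015,0,0,0],[1,-0.01,0,0,0],[1,-0.008,0,0,0],[1,-0.007,0,0,0],[1,0,0,0,0]],
  ],
)

```text
t: 21.6
tcp_pos: [501.4, -305.7, 65.4]
ee_rot: [3.141, 0.001, 0.607]
force: [-0.8, 0.2, -0.3]
gripper_width: 0.002
grip_force: 0.0
```

```bash
python3 -c "
from h import *
paddle();paddle('top')"
```

```text
wrist 465 [22.5 -1.7 98.9] tcp box [13.3 -0.3] [ 501.4 -305.7   65.4] [-0.8  0.2 -0.3]
top 1 [ -5.3  11.9 102.1] tcp box [14.2  0. ] [ 502.  -305.    65.2] [ 0.6  0.1 -0.5]
```

Call:
carry_out(
  steps=[
    [[1,-0.004,0,0,0],[1,0.01,0,0,0],[1,0.004,0,-0.03,0],[1,0,0,-0.045,0],[1,0,0,-0.045,0]],
  ],
)

```text
t: 22.2
tcp_pos: [511.6, -296.9, 185.9]
ee_rot: [-3.14, 0.0, 0.611]
force: [1.5, -0.7, 0.1]
gripper_width: -0.004
grip_force: 0.0
```

Call:
carry_out(
  steps=[
    [[1,0,0,-0.02,0],[1,-0.04,0,0,0],[1,-0.045,0,0,0],[1,-0.045,0,0,0],[1,0,0,0,0]],
  ],
)

```text
t: 22.7
tcp_pos: [399.1, -377.7, 205.2]
ee_rot: [3.141, 0.003, 0.6]
force: [-0.6, -0.1, 0.1]
gripper_width: 0.001
grip_force: 0.0
```

```bash
python3 -c "
from h import *
paddle(); p=paddle('top'); dial('top')
P=ph(cloud(cam('top'),imaging.snapshot('top')[1])); m=(abs(P[...,0])<25)&(abs(P[...,1]-70)<35); print('lid',np.percentile(P[m][:,2],[5,50,95]),np.polyfit(P[m][:,0],P[m][:,2],1))
cv2.imwrite('pics/t9.png',cv2.resize(p[120:360,160:560],(800,480)))"
```

```text
wrist 792 [-21.9  -3.3  92.2] tcp box [-111.8   -1. ] [ 399.1 -377.7  205.2] [-0.6 -0.1  0.1]
top 76 [-19.7   1.1  93.2] tcp box [-107.7   -0.6] [ 402.2 -375.1  205.3] [-0.1  0.5  0. ]
top 94 ((518.236083984375, -49.05022430419922), (13.51330852508545, 44.15196228027344), 3.2247314453125) yaw 34.78523179204352 [ 404.3 -373.1  205.2] tool dxy 278.4684808314254 -201.16700595911567 [ 0.5  0.2 -0.2] [ 0.02 -0.09  0.01] 22.8 0.004125962442003616
lid [ 93.6496919   98.06784249 101.35675241] [1.79336101e-02 9.78859753e+01]
```

View pics/t9.png

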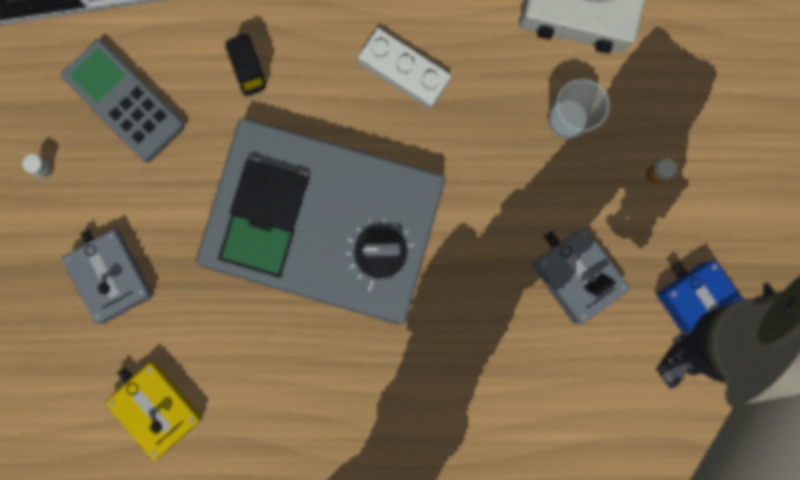

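The paddle at (600,285) is back on the line, the shield at (270,190) is flat, the dial's white line is on the third tick, and the stirrer's ball at (105,287) is still on. The arm is clear of everything, so I'll let it settle and hand in.

Call:
carry_out(
  steps=[
    [[1,0,0,0,0],[1,0,0,0,0],[1,0,0,0,0],[1,0,0,0,0],[1,0,0,0,0]],
  ],
)

```text
t: 23.4
tcp_pos: [404.7, -372.6, 205.1]
ee_rot: [-3.141, -0.0, 0.609]
force: [-0.4, -0.4, -0.4]
gripper_width: 0.002
grip_force: 0.0
```

```bash
python3 -c "
from h import *
print(job.sign_off())"
```

```text
the job is handed in; nothing more can be done
None
```

I handed in the job at about 23 s: by the last pictures, the dial went to its stop and back to the third click, the shield is shut, the paddle switch is on again, the stirrer switch is still on and nothing else looks moved; sign-off returned no verdict.

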